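# Lay out a drive-shaft kit in the order of assembly

### The arm

A 7-joint arm with a two-finger parallel gripper is mounted at the origin on the work surface. World frame = base frame: x ahead of the robot, y to its left, z up, the work surface at z = 0. Lengths are in m, angles in rad, forces in N, time in s.
With the tool pointing down it reaches from about 0.35 to 0.9 m from the base axis. Payload 8.1 kg.
Tool frame: the origin (TCP) lies midway between the tips of the shut fingers; the grasp point (between the pads) lies 19 mm behind it; z points along the fingers, x is the direction in which the jaws open and shut, and the axes are right-handed (so a half turn about z gives the same grasp; the last joint's range is limited). The gripper opens to 92 mm and grips with 3 to 60 N. Pads are 19 mm wide; open, the fingers measure 130 mm over their backs; the gripper's body (75 mm by 190 mm) begins 47 mm behind the grasp point.
Start: joints at [-1.394, 0.434, 0.025, 1.573, -0.012, 1.134, -0.075], TCP at [0.173, 0.601, 0.227] pointing down, gripper open.
Joint ranges: [-2.62, 2.62], [-0.44, 2.09], [-1.27, 1.32], [0.08, 2.57], [-1.32, 4.46], [0.12, 2], [-2.74, 2.74]. Speed limits (rad/s): [2.22, 2.22, 3.01, 3.01, 3.14, 3.14, 3.14].

### API

Orientations are given as a rotation vector (axis times angle).
In Python, from cell import arm gives the robot as it stands. The module is installed in compiled form; this text tells all that it offers.
- The arm moves only by the tool play_rows, never from a script. Its argument "motion" is a list of rows, each a list of 7 numbers: the gripper's target within -1 to 1 (fully open at 1, half-way at 0, shut at -1), then the shift along the tool's x, y, z in mm, then the turn, a rotation vector about the tool's x, y, z in rad. In form: [[claw, tx, ty, tz, ax, ay, az], ...]. A call has 1 to 10 rows; each row is the pose to reach, as a shift and turn from the pose measured when the call began, along the tool's axes at that moment; what a row does not reach only later rows make up. A row lasts 1/10 s, in which the tool goes at most 50 mm and 8.59 degrees, less where a joint would pass 70% of its speed; a pose out of reach is approached as far as the arm can. A call with a gripper value outside its range is refused whole. The fingers move at their own pace and stop on an object; "force" is the grip in N (left out, the last holds). Time passes only in rows, so rows that repeat a pose let the fingers close. It gives the time, the measured TCP pose, the force and the opening at its end, in the units of the state.
- arm.observe(): the state, without advancing time (a new reading comes with each control period).
- arm.get_image(name): name is "scene" or "top"; returns a dict with "img" (420x560x3 uint8, blue, green, red), "depth" (420x560 float32, m along the optical axis (not along the pixel's ray), 0 where there is no reading), "K" (3x3 intrinsics, pixels), "k1" (the pictures are not rectified: a ray, as slopes to the right and down, at radius r is drawn at 1 + k1 r^2 times it, then the intrinsics apply), "rvec" (rotation vector, rad) and "tvec" (3), from world to camera coordinates, as OpenCV has them. Camera axes: x right, y down, z forward; pixel columns grow to the right and rows downward; lengths in m; the calibration is good to about 2 mm. A picture is of the moment at which its call begins.
- arm.sign_off(): hands the job in, once; it reports no verdict.
Trained networks look in a picture, given as the dict that the camera call returned (one of the last four; its "shot" number tells which), for a name from the list of things; names that differ only in an ending like _2 or _b are one class to them, and where a whole thing is asked for, a point or a joint stands for the part that bears it (a point fixed in the world has none). Each returns a list of dicts, best first, with "score" (0 to 1); they miss things now and then, are a little off and sometimes report something else, mostly with a low value. They report only what shows in the picture. A call takes as long as a camera call. They do not tell look-alikes from the thing itself.
- arm.look_for(picture, query): "box" ([left, top, width, height] as shares, 0 to 1, of the picture: columns of its width, rows of its height, round what is visible of it).
The state is a dict: "clock": time; "joints": joint angles; "dq": joint speeds; "joint_efforts": joint torques, N m; "position": TCP position; "ee_rot": TCP orientation; "force": force on the tool from outside, world axes, zero at the start; "ft_torque": the same for the moment, N m; "width": opening from 0.0 (shut) to 1.0 (fully open).
Only numpy, scipy, OpenCV 4.12 (cv2) and the standard library are available. Lean on these libraries where they do the work, as an engineer would, in place of code of your own. Each camera call takes 0.05 s, during which the arm holds its last target. There are 200 camera calls.

### The job

Lay out the drive-shaft kit in the red tray in the order in which it goes on the shaft, as one straight row along the middle of the tray with even gaps of about 25 mm, from the pillow block to the coupling hub already there: the sprocket, hub up, next to the pillow block, the V-belt pulley lying flat next to the coupling hub, the spacer sleeve standing between sprocket and pulley, and the shaft collar lying flat, centred, on top of the pulley that it locks. Set the parts down, do not drop them, and leave the pillow block and the coupling hub where they are.

Things in the scene. Friction and masses are not known exactly. Their poses are not given: they have to be found in the camera images.
- tray: Shallow red plastic kit tray, 400 mm long by 240 mm wide, floor 4 mm thick, side walls 34 mm high, firm on the bench. Origin: centre of its underside; its y axis runs along its length, z up. The pillow block and the coupling hub stand on its lengthwise centre line, one near each end, in either order.
- pillow_center (a point): Centre (35 mm above its foot) of the green cast pillow block, already in the tray: a foot 140 mm long (across the tray) by 38 mm wide (along the tray), with a round bearing housing on it, 71 mm high in all. 0.85 kg, loose. Stays where it is.
- coupling_center (a point): Centre (half-way up) of the bare aluminium jaw coupling hub, already in the tray: 55 mm diameter, 48 mm high, three jaws pointing up. Loose. Stays where it is.
- sprocket_center (a point): Centre (half-way up) of the bright steel chain sprocket, 28 mm high, lying on the bench with its hub up: a toothed disc of 58 mm diameter and 7 mm thickness at the bottom, and above it a plain round hub of 40 mm diameter and 21 mm height, to be gripped. 0.3 kg. z is its axis, up.
- sleeve_center (a point): Centre (half-way up) of the plain bright steel spacer sleeve, a tube of 35 mm outer diameter, 45 mm high, standing on end on the bench. 0.17 kg. z is its axis, up.
- pulley_center (a point): Centre (half-way up) of the dark steel V-belt pulley with two grooves, 64 mm diameter, 32 mm high, lying flat on the bench; flat top with a 25 mm bore. 0.5 kg. z is its axis, up.
- collar_center (a point): Centre (half-way up) of the bright steel shaft collar, a plain ring of 40 mm outer diameter, 25 mm bore and 15 mm height with one dark slit, lying flat on the bench. 0.09 kg. z is its axis, up.
Not all that is in view belongs to the job. Leave any green look-alike of the part that bears collar_center alone.

How it is judged:
At the end, for the whole second after the job is handed in: Row: pillow block, sprocket, sleeve, pulley, coupling hub; gaps 10 to 40 mm; sprocket, sleeve, pulley upright on the tray floor within 15 mm of its lengthwise centre line; collar flat on the pulley within 10 mm of its centre; block and coupling within 15 mm of their starts; all released, at rest (horizontal distance between pillow_center and sprocket_center between 0.058 and 0.088 m and horizontal distance between sprocket_center and sleeve_center between 0.0565 and 0.0865 m and horizontal distance between sleeve_center and pulley_center between 0.0595 and 0.0895 m and horizontal distance between pulley_center and coupling_center between 0.0695 and 0.0995 m and x of sprocket_center in the frame of tray between -0.015 and 0.015 m and z of sprocket_center in the frame of tray between 0.014 and 0.022 m and x of sleeve_center in the frame of tray between -0.015 and 0.015 m and z of sleeve_center in the frame of tray between 0.0225 and 0.0305 m and x of pulley_center in the frame of tray between -0.015 and 0.015 m and z of pulley_center in the frame of tray between 0.016 and 0.024 m and horizontal distance between collar_center and pulley_center below 0.01 m and z of collar_center in the frame of pulley_center between 0.0195 and 0.0275 m and angle between each of sprocket_center, sleeve_center, pulley_center, collar_center's own z axis and vertical below 0.1 rad and linear speed of each of sprocket, sleeve, pulley, collar below 0.02 m/s and distance of each of pillow_center, coupling_center from where it was at the start of the episode below 0.015 m); the robot touches nothing.
It fails at once if a part is dropped (falls free, faster than 0.75 m/s: from over 28 mm) ((contact force between sprocket and the fingers below 0.2 N and linear speed of sprocket above 0.75 m/s) or (contact force between sleeve and the fingers below 0.2 N and linear speed of sleeve above 0.75 m/s) or (contact force between pulley and the fingers below 0.2 N and linear speed of pulley above 0.75 m/s) or (contact force between collar and the fingers below 0.2 N and linear speed of collar above 0.75 m/s)).
It fails at once if the pillow block or the coupling hub is shifted by more than 25 mm (distance of any of pillow_center, coupling_center from where it was at the start of the episode above 0.025 m).
It also fails if it takes over 104 s, if anything falls off the work surface, if the arm or the gripper's body presses on something with over 40 N, if the wrist force passes 120 N, or if a joint passes its speed limit or range.

## Working session

There is one attempt and no reset: what is moved stays moved. The work goes in short steps, Python scripts to look and compute and a tool call to move; the robot and the scene stay as the last step left them, time stands still between calls to the robot, and variables do not carry over. Pictures are saved under pics/ and viewed, on a budget of 14 in all, crops included, one or two more only if the job needs it, and the job is handed in when it is done.

Besides the shell and the picture viewer there is one more tool, called after ">>>" as name(argument=value, ...) on one line, values as JSON. play_rows: Moves the arm, as the interface text tells. Its arguments: {"type":"object","properties":{"motion":{"type":"array"},"force":{"type":"number"}},"required":["motion"]}

```bash
mkdir -p pics
cat > h.py <<'E'
import numpy as np, cv2
from cell import arm
def world(p):
    """per-pixel world coords HxWx3 (nan where no depth)"""
    h,w=p['depth'].shape; K=np.array(p['K'],float); k1=float(p['k1'])
    u,v=np.meshgrid(np.arange(w),np.arange(h))
    pts=np.stack([u,v],-1).reshape(-1,1,2).astype(np.float64)
    n=cv2.undistortPoints(pts,K,np.array([k1,0,0,0,0.])).reshape(h,w,2)
    d=p['depth'].astype(float); d[d==0]=np.nan
    c=np.dstack([n*d[...,None],d])
    R=cv2.Rodrigues(np.array(p['rvec'],float))[0]
    return (c-np.array(p['tvec'],float).reshape(3))@R
E
cat > a.py <<'E'
from h import *
s=arm.observe(); print({k:np.round(v,3).tolist() for k,v in s.items()})
for n in ('top','scene'):
    p=arm.get_image(n); cv2.imwrite(f'pics/{n}0.png',p['img']); W=world(p)
    np.savez(f'{n}0.npz',W=W,img=p['img'])
    print(n,np.round(p['K'],1).tolist(),p['k1'],np.round(p['rvec'],3),np.round(p['tvec'],3))
    for q in ('tray','pillow_center','coupling_center','sprocket_center','sleeve_center','pulley_center','collar_center'):
        for r in arm.look_for(p,q)[:3]:
            x,y,w,h=np.array(r['box'])*[560,420,560,420]
            c=W[int(y+h/2),int(x+w/2)]
            print(q,round(r['score'],2),np.round([x,y,w,h]).astype(int).tolist(),np.round(c,3))
E
python3 a.py
```

```text
{'clock': 0.0, 'joints': [-1.394, 0.435, 0.025, 1.574, -0.012, 1.134, -0.075], 'dq': [0.0, -0.001, 0.001, 0.001, 0.001, -0.0, 0.001], 'joint_efforts': [-0.0, -66.784, 0.985, -31.446, -0.061, 0.043, 0.0], 'position': [0.173, 0.6, 0.226], 'ee_rot': [2.509, 1.889, -0.002], 'force': [0.162, 0.102, -0.289], 'ft_torque': [-0.003, 0.005, -0.016], 'width': 1.002}
top [[496.3, 0.0, 288.4], [0.0, 496.3, 208.4], [0.0, 0.0, 1.0]] 0.044369868263001946 [ 2.148 -2.055  0.225] [0.051 0.544 1.097]
tray 0.89 [286, 133, 189, 127] [ 0.595 -0.148  0.002]
pillow_center 0.7 [426, 160, 32, 59] [ 0.601 -0.279  0.07 ]
coupling_center 0.71 [305, 196, 20, 24] [0.56  0.013 0.002]
sprocket_center 0.67 [226, 234, 18, 22] [0.458 0.2   0.004]
sleeve_center 0.67 [169, 176, 21, 17] [0.603 0.349 0.004]
collar_center 0.76 [157, 243, 18, 15] [ 0.439  0.366 -0.   ]
collar_center 0.76 [116, 218, 20, 18] [0.491 0.468 0.   ]
collar_center 0.51 [191, 234, 19, 23] [0.454 0.285 0.001]
scene [[427.9, 0.0, 276.8], [0.0, 427.9, 215.1], [0.0, 0.0, 1.0]] -0.11923254960547426 [ 1.945  1.484 -0.622] [-0.195 -0.3    1.484]
tray 0.65 [113, 201, 190, 120] [ 0.574 -0.133  0.004]
pillow_center 0.71 [305, 192, 24, 19] [0.463 0.191 0.025]
coupling_center 0.57 [250, 227, 22, 28] [0.546 0.011 0.006]
coupling_center 0.18 [306, 195, 22, 18] [0.471 0.189 0.025]
sprocket_center 0.65 [305, 194, 22, 17] [0.467 0.184 0.027]
sleeve_center 0.68 [380, 216, 17, 21] [0.612 0.334 0.035]
pulley_center 0.91 [326, 233, 24, 27] [0.639 0.182 0.033]
collar_center 0.65 [400, 188, 14, 15] [0.484 0.465 0.   ]
collar_center 0.6 [364, 183, 17, 15] [ 0.435  0.374 -0.001]
collar_center 0.49 [339, 192, 14, 14] [0.462 0.276 0.015]
```

```bash
python3 -c "
import cv2
t=cv2.imread('pics/top0.png'); cv2.imwrite('pics/top0b.png',cv2.resize(t[110:290,90:490],None,fx=2,fy=2,interpolation=cv2.INTER_CUBIC))
t=cv2.imread('pics/scene0.png'); cv2.imwrite('pics/scene0b.png',cv2.resize(t[150:350,90:470],None,fx=2,fy=2,interpolation=cv2.INTER_CUBIC))"
```

```text
(no output)
```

View pics/top0b.png

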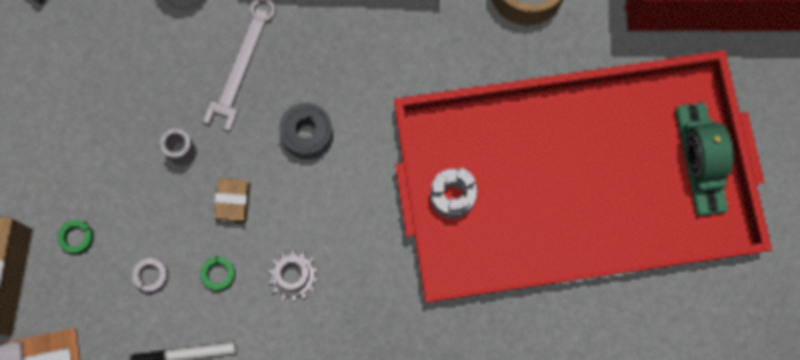

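View pics/scene0b.png

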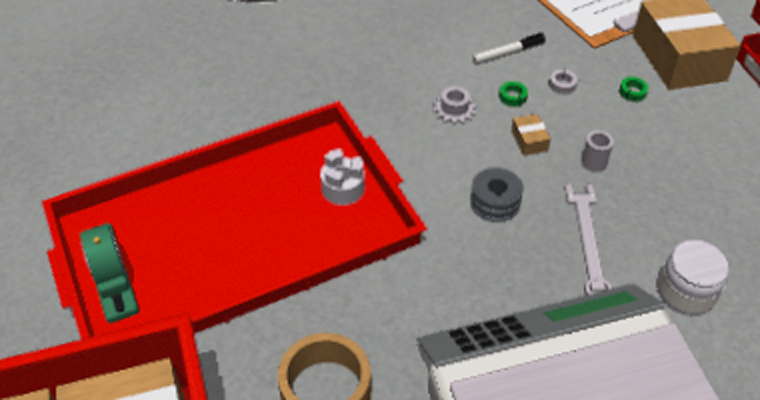

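Top crop (2x, offset 90,110): sleeve (175,143), pulley (306,130), sprocket (293,273), bright collar (150,275), between two green look-alikes at (75,237) and (217,273). The coupling is at (454,193) and the pillow block at (708,160). The networks' 0.76 hit at (166,250) is the bright collar; the other two collar hits are the green decoys.

```bash
cat > m.py <<'E'
from h import *
import sys
def fit(W,img,xy,zlo,zhi,rad,mask=None):
    d=np.hypot(W[...,0]-xy[0],W[...,1]-xy[1])
    m=(d<rad)&(W[...,2]>zlo)&(W[...,2]<zhi)
    if mask is not None: m&=mask
    P=W[m]
    if len(P)<8: return None
    (c,r)=cv2.minEnclosingCircle(P[:,:2].astype(np.float32)*1000)
    from scipy.optimize import least_squares
    return len(P),np.round(c,1),round(r,1),np.round(P[:,:2].mean(0)*1000,1),np.round(np.median(P[:,2])*1000,1)
if __name__=='__main__':
    objs=dict(sprocket_hub=((.455,.195),.022,.034,.035),sleeve=((.605,.335),.036,.052,.035),pulley=((.635,.18),.026,.038,.045),collar=((.435,.37),.009,.022,.032),coupling=((.555,.012),.035,.06,.04),pillow=((.6,-.27),.055,.085,.08),foot=((.6,-.27),.010,.03,.09))
    for n in ('top','scene'):
        D=np.load(n+'0.npz'); W,img=D['W'],D['img'].astype(int)
        red=(img[...,2]>90)&(img[...,1]<70)&(img[...,0]<80)
        grn=(img[...,1]>img[...,2]+15)
        for k,(xy,a,b,r) in objs.items():
            print(n,k,fit(W,img,xy,a,b,r,grn if k in('pillow','foot') else ~red))
        m=red&(W[...,2]>.029)&(W[...,2]<.042)&(abs(W[...,0]-.6)<.2)&(abs(W[...,1]+.15)<.26)
        P=(W[m][:,:2]*1000).astype(np.float32); print(n,'rim',len(P),cv2.minAreaRect(P))
        f=red&(abs(W[...,2]-.004)<.006)&(abs(W[...,0]-.58)<.08)&(abs(W[...,1]+.13)<.1); print('floor z',np.nanmedian(W[f][:,2]), 'bench z',np.nanmedian(W[(abs(W[...,0]-.52)<.02)&(abs(W[...,1]-.25)<.03)][:,2]))
        np.save(n+'_rim.npy',P)
E
python3 m.py
```

```text
top sprocket_hub (142, array([451.9, 196.6]), 20.2, array([451.9, 197.5]), np.float64(28.7))
top sleeve (106, array([598.8, 343.5]), 17.8, array([598.3, 342.6]), np.float64(45.0))
top pulley (451, array([628.7, 190.9]), 32.7, array([628.6, 190.7]), np.float64(32.9))
top collar (164, array([443.6, 366.3]), 20.7, array([443.5, 366.8]), np.float64(15.7))
top coupling (261, array([555.8,   9.4]), 27.1, array([555. ,   8.6]), np.float64(50.0))
top pillow (353, array([ 614.7, -289. ]), 33.1, array([ 612.6, -291. ]), np.float64(71.2))
top foot (257, array([ 616.1, -292.2]), 68.8, array([ 608. , -288.7]), np.float64(18.7))
top rim 2428 ((585.9746704101562, -139.251220703125), (253.00193786621094, 431.02252197265625), 11.505594253540039)
floor z 0.004743274078076647 bench z 0.0023221140589633656
scene sprocket_hub (97, array([455. , 194.5]), 21.9, array([454.9, 194.5]), np.float64(25.8))
scene sleeve (82, array([599.8, 341.7]), 18.5, array([601.9, 342.4]), np.float64(42.3))
scene pulley (350, array([628. , 190.6]), 32.9, array([630.2, 189.5]), np.float64(31.7))
scene collar (87, array([444.6, 366.2]), 21.8, array([446.4, 365.9]), np.float64(13.1))
scene coupling (192, array([560.6,   5.9]), 26.8, array([561.9,   4.9]), np.float64(48.9))
scene pillow (298, array([ 621. , -292.6]), 30.1, array([ 627.4, -290.3]), np.float64(69.6))
scene foot (209, array([ 618.5, -286.1]), 68.8, array([ 666.2, -282.3]), np.float64(17.7))
scene rim 1846 ((633.5469360351562, -131.37503051757812), (348.8813171386719, 430.2735595703125), 11.124858856201172)
floor z 0.003913624577601707 bench z 1.399860436083663e-05
```

```bash
cat > g.py <<'E'
# usage: g.py x,y,z ... (mm, world); prints shift/turn from the present pose, tool x at yaw 11.3 deg, tool down
from h import *; import sys
from scipy.spatial.transform import Rotation as R
s=arm.observe(); p=np.array(s['position'])*1000; R0=R.from_rotvec(s['ee_rot'])
y=np.deg2rad(11.3); X=np.array([np.cos(y),np.sin(y),0]); Z=np.array([0,0,-1.]); T=R.from_matrix(np.c_[X,np.cross(Z,X),Z])
print('t',s['clock'],'pos',p.round(1),'w',round(float(s['width']),3),'F',np.round(s['force'],1),'j',np.round(s['joints'],2))
for a in sys.argv[1:]:
    d=R0.inv().apply(np.array(eval(a))-p); print(a,d.round(1),(R0.inv()*T).as_rotvec().round(3))
E
python3 g.py 453,196,130 453,196,10
```

```text
t 0.8 pos [172.7 600.7 226.8] w 1.004 F [-0.7 -0.5 -0.6] j [-1.39  0.43  0.03  1.57 -0.01  1.13 -0.08]
453,196,130 [-311.5  381.2   96.8] [ 0.    -0.     1.094]
453,196,10 [-311.5  381.2  216.8] [ 0.    -0.     1.094]
```

>>> play_rows(motion=[[1,-31,38,10,0,0,0.11],[1,-62,76,19,0,0,0.22],[1,-93,114,29,0,0,0.33],[1,-125,152,39,0,0,0.44],[1,-156,190,48,0,0,0.55],[1,-187,228,58,0,0,0.66],[1,-218,267,68,0,0,0.77],[1,-249,305,77,0,0,0.88],[1,-280,343,87,0,0,0.98],[1,-311,381,97,0,0,1.09]])

```text
clock: 1.8
position: [0.4532, 0.1962, 0.1301]
ee_rot: [-3.126, -0.309, -0.002]
force: [0.5, 1.1, 0.2]
width: 0.996
```

```bash
python3 g.py 453,196,130 453,196,10
```

```text
t 1.8 pos [453.2 196.2 130.1] w 0.996 F [0.5 1.1 0.2] j [-0.82  0.34  0.38  2.03 -0.18  0.8  -0.13]
453,196,130 [-0.2  0.2  0.1] [-0.001 -0.001 -0.   ]
453,196,10 [ -0.3   0.2 120.1] [-0.001 -0.001 -0.   ]
```

>>> play_rows(motion=[[1,0,0,30,0,0,0],[1,0,0,60,0,0,0],[1,0,0,85,0,0,0],[1,0,0,105,0,0,0],[1,0,0,115,0,0,0],[1,0,0,120,0,0,0],[-1,0,0,120,0,0,0],[-1,0,0,120,0,0,0],[-1,0,0,120,0,0,0],[-1,0,0,120,0,0,0]], force=25)

```text
clock: 2.8
position: [0.4537, 0.1966, 0.0107]
ee_rot: [-3.125, -0.309, -0.003]
force: [-1.1, 0.1, 0.1]
width: 0.702
```

```bash
python3 g.py
```

```text
t 2.8 pos [453.7 196.6  10.7] w 0.702 F [-1.1  0.1  0.1] j [-0.73  0.54  0.29  2.12 -0.3   0.52 -0.02]
```

>>> play_rows(motion=[[-1,0,0,0,0,0,0],[-1,0,0,0,0,0,0],[-1,0,0,0,0,0,0],[-1,0,0,0,0,0,0],[-1,0,0,0,0,0,0],[-1,0,0,0,0,0,0]])

```text
clock: 3.4
position: [0.4533, 0.1965, 0.0108]
ee_rot: [-3.125, -0.309, -0.002]
force: [-3.0, 0.4, 6.5]
width: 0.429
```

```bash
python3 g.py 453,196,130
```

```text
t 3.4 pos [453.3 196.5  10.8] w 0.429 F [-3.   0.4  6.5] j [-0.73  0.54  0.29  2.12 -0.3   0.52 -0.02]
453,196,130 [  -0.2    0.3 -119.2] [-0.001 -0.002  0.   ]
```

>>> play_rows(motion=[[-1,0,0,-5,0,0,0],[-1,0,0,-20,0,0,0],[-1,0,0,-50,0,0,0],[-1,0,0,-85,0,0,0],[-1,0,0,-110,0,0,0],[-1,0,0,-120,0,0,0],[-1,0,0,-120,0,0,0]])

```text
clock: 4.1
position: [0.4539, 0.1968, 0.1317]
ee_rot: [-3.124, -0.31, -0.006]
force: [-0.4, 0.0, -3.3]
width: 0.43
```

```bash
python3 g.py 601.6,-218.8,130 601.6,-218.8,16
```

```text
t 4.1 pos [453.9 196.8 131.7] w 0.43 F [-0.4  0.  -3.3] j [-0.82  0.34  0.39  2.03 -0.18  0.8  -0.13]
601.6,-218.8,130 [ 63.3 436.6   1. ] [-0.002 -0.004  0.   ]
601.6,-218.8,16 [ 62.8 436.8 115. ] [-0.002 -0.004  0.   ]
```

>>> play_rows(motion=[[-1,3,20,0,0,0,0],[-1,9,60,0,0,0,0],[-1,16,110,0,0,0,0],[-1,23,160,0,0,0,0],[-1,31,215,0,0,0,0],[-1,39,270,0,0,0,0],[-1,47,325,0,0,0,0],[-1,55,380,0,0,0,0],[-1,60,415,0,0,0,0],[-1,63,436,0,0,0,0]])

```text
clock: 5.1
position: [0.6005, -0.2232, 0.1287]
ee_rot: [-3.126, -0.304, -0.002]
force: [-1.1, -0.4, -2.0]
width: 0.427
```

```bash
python3 g.py 601.6,-218.8,20 601.6,-218.8,15; python3 -c "
from h import *
p=arm.get_image('top'); np.savez('top1.npz',W=world(p),img=p['img']); cv2.imwrite('pics/top1.png',cv2.resize(p['img'][110:290,230:500],None,fx=2.5,fy=2.5))"
```

```text
t 5.1 pos [ 600.5 -223.2  128.7] w 0.427 F [-1.1 -0.4 -2. ] j [-0.01  0.57  0.44  1.67 -0.29  0.96  0.72]
601.6,-218.8,20 [  1.7  -4.  108.7] [-0.001 -0.002 -0.003]
601.6,-218.8,15 [  1.7  -4.  113.7] [-0.001 -0.002 -0.003]
```

View pics/top1.png

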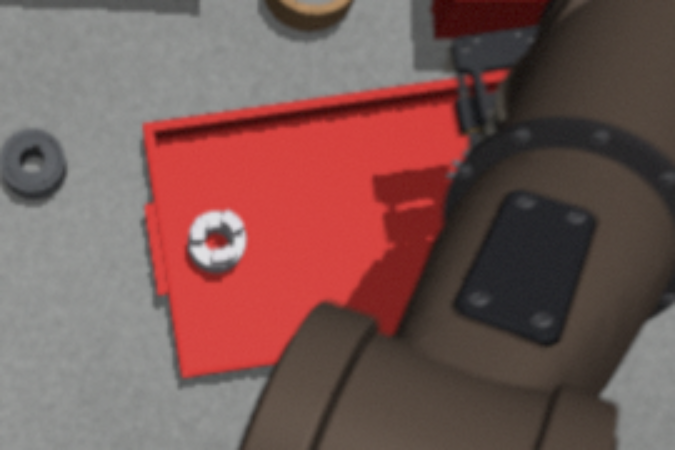

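The picture shows the coupling untouched at crop (217,240), and the arm hiding the far end of the tray. Lowering the sprocket.

>>> play_rows(motion=[[-1,2,-4,10,0,0,0],[-1,2,-4,35,0,0,0],[-1,2,-4,65,0,0,0],[-1,2,-4,90,0,0,0],[-1,2,-4,103,0,0,0],[-1,2,-4,108,0,0,0],[-1,2,-4,110,0,0,0],[-1,2,-4,112,0,0,0],[-1,2,-4,113,0,0,0],[-1,2,-4,113,0,0,0]])

```text
clock: 6.15
position: [0.6029, -0.2239, 0.0167]
ee_rot: [3.124, 0.298, 0.005]
force: [0.3, 0.7, -2.9]
width: 0.432
```

```bash
python3 g.py 601.6,-218.8,14.8
```

```text
t 6.15 pos [ 602.9 -223.9   16.7] w 0.432 F [ 0.3  0.7 -2.9] j [ 0.03  0.71  0.37  1.75 -0.36  0.75  0.77]
601.6,-218.8,14.8 [-0.3 -5.2  1.9] [ 0.003 -0.003 -0.007]
```

>>> play_rows(motion=[[-1,0,-3,0,0,0,0],[-1,0,-5,0,0,0,0],[-1,0,-5,1,0,0,0],[-1,0,-5,2,0,0,0],[-1,0,-5,2,0,0,0]])

```text
clock: 6.65
position: [0.6021, -0.2188, 0.0149]
ee_rot: [3.125, 0.299, 0.006]
force: [-0.8, 2.3, 1.7]
width: 0.429
```

```bash
python3 g.py 601.6,-218.8,14.8
```

```text
t 6.65 pos [ 602.1 -218.8   14.9] w 0.429 F [-0.8  2.3  1.7] j [ 0.02  0.71  0.37  1.75 -0.36  0.74  0.77]
601.6,-218.8,14.8 [-0.5 -0.1  0.1] [ 0.003 -0.003 -0.007]
```

>>> play_rows(motion=[[0.5,0,0,0,0,0,0],[0.5,0,0,0,0,0,0],[0.5,0,0,0,0,0,0],[0.5,0,0,0,0,0,0],[0.5,0,0,-10,0,0,0],[0.5,0,0,-35,0,0,0],[0.5,0,0,-70,0,0,0],[0.5,0,0,-105,0,0,0],[0.5,0,0,-125,0,0,0],[0.5,0,0,-125,0,0,0]])

```text
clock: 7.65
position: [0.6035, -0.2196, 0.1441]
ee_rot: [3.122, 0.298, 0.015]
force: [0.2, 0.1, -0.5]
width: 0.753
```

```bash
python3 g.py 599.3,342.7,140 599.3,342.7,15
```

```text
t 7.65 pos [ 603.5 -219.6  144.1] w 0.753 F [ 0.2  0.1 -0.5] j [-0.03  0.55  0.45  1.66 -0.28  0.98  0.7 ]
599.3,342.7,140 [ 102.1 -553.     1.8] [ 0.006 -0.009 -0.007]
599.3,342.7,15 [ 101.  -553.7  126.8] [ 0.006 -0.009 -0.007]
```

>>> play_rows(motion=[[0.2,4,-20,0,0,0,0],[0.2,11,-60,0,0,0,0],[0.2,20,-109,0,0,0,0],[0.2,29,-158,0,0,0,0],[0.2,38,-207,0,0,0,0],[0.2,47,-256,0,0,0,0],[0.2,56,-305,0,0,0,0],[0.2,65,-354,0,0,0,0],[0.2,74,-403,0,0,0,0],[0.2,82,-445,0,0,0,0]])

```text
clock: 8.65
position: [0.5989, 0.236, 0.1417]
ee_rot: [3.123, 0.3, 0.013]
force: [1.1, 0.4, -0.4]
width: 0.6
```

```bash
python3 g.py 599.3,342.7,140
```

```text
t 8.65 pos [598.9 236.  141.7] w 0.6 F [ 1.1  0.4 -0.4] j [-0.74  0.56  0.43  1.66 -0.26  0.98 -0.04]
599.3,342.7,140 [  20.7 -104.6    1.3] [ 0.005 -0.008 -0.005]
```

Arm is clear of the tray: check the sprocket while finishing the move.

>>> play_rows(motion=[[0.2,5,-25,0,0,0,0],[0.2,12,-60,0,0,0,0],[0.2,18,-90,0,0,0,0],[0.2,21,-104,1,0,0,0],[0.2,21,-105,1,0.005,-0.008,-0.005],[0.2,21,-105,1,0.005,-0.008,-0.005]])

```text
clock: 9.25
position: [0.5999, 0.3409, 0.14]
ee_rot: [3.125, 0.307, -0.001]
force: [0.6, -0.5, 0.3]
width: 0.6
```

```bash
python3 g.py 599.3,342.7,140 599.3,342.7,15
cat > c.py <<'E'
from m import *; import sys
p=arm.get_image('top'); W=world(p); img=p['img'].astype(int); n=sys.argv[1]
cv2.imwrite(f'pics/top{n}.png',cv2.resize(p['img'][110:290,230:500],None,fx=2.5,fy=2.5))
red=(img[...,2]>90)&(img[...,1]<70)&(img[...,0]<80); grn=(img[...,1]>img[...,2]+15)
for k,xy,a,b,r in (('pillow',(.6,-.27),.055,.085,.08),('sprocket',(.602,-.219),.026,.04,.03),('sleeve',(.587,-.148),.04,.06,.03),('pulley',(.573,-.074),.029,.042,.038),('collar',(.573,-.074),.045,.06,.03),('coupling',(.555,.012),.035,.06,.04)):
    print(k,fit(W,img,xy,a,b,r,grn if k=='pillow' else ~red))
E
python3 c.py 2
```

```text
t 9.25 pos [599.9 340.9 140. ] w 0.6 F [ 0.6 -0.5  0.3] j [-0.85  0.64  0.42  1.52 -0.28  1.05 -0.17]
599.3,342.7,140 [-0.2 -1.8 -0. ] [ 0.002  0.001 -0.002]
599.3,342.7,15 [-1.00e-01 -2.10e+00  1.25e+02] [ 0.002  0.001 -0.002]
pillow (358, array([ 614.1, -287.9]), 32.2, array([ 612.6, -290.8]), np.float64(70.4))
sprocket (148, array([ 602.5, -217.4]), 21.2, array([ 601.4, -216.5]), np.float64(32.7))
sleeve None
pulley None
collar None
coupling (242, array([556.3,   9.3]), 27.1, array([556.3,   9.1]), np.float64(50.2))
```

>>> play_rows(motion=[[0.2,0,-2,20,0,0,0],[0.2,0,-2,50,0,0,0],[0.2,0,-2,80,0,0,0],[0.2,0,-2,105,0,0,0],[0.2,0,-2,120,0,0,0],[0.2,0,-2,125,0,0,0],[-1,0,-2,125,0,0,0],[-1,0,-2,125,0,0,0],[-1,0,-2,125,0,0,0],[-1,0,-2,125,0,0,0]], force=20)

```text
clock: 10.3
position: [0.6006, 0.3423, 0.0166]
ee_rot: [3.126, 0.304, 0.003]
force: [-0.5, -0.3, 5.3]
width: 0.377
```

>>> play_rows(motion=[[-1,0,0,0,0,0,0],[-1,0,0,0,0,0,0],[-1,0,0,0,0,0,0]])

```text
clock: 10.6
position: [0.6005, 0.3424, 0.0167]
ee_rot: [3.126, 0.305, 0.003]
force: [-1.2, -0.5, 1.0]
width: 0.381
```

```bash
python3 g.py 599.3,342.7,140
```

```text
t 10.6 pos [600.5 342.4  16.7] w 0.381 F [-1.2 -0.5  1. ] j [-0.82  0.77  0.36  1.61 -0.34  0.83 -0.12]
599.3,342.7,140 [  -1.    -0.4 -123.3] [ 0.001 -0.002 -0.003]
```

>>> play_rows(motion=[[-1,0,0,-5,0,0,0],[-1,0,0,-25,0,0,0],[-1,0,0,-60,0,0,0],[-1,0,0,-95,0,0,0],[-1,0,0,-115,0,0,0],[-1,0,0,-120,0,0,0]])

```text
clock: 11.2
position: [0.6018, 0.343, 0.1398]
ee_rot: [-3.126, -0.305, -0.009]
force: [0.3, -0.2, -1.2]
width: 0.375
```

```bash
python3 g.py 587.4,-148.1,136
```

```text
t 11.2 pos [601.8 343.  139.8] w 0.375 F [ 0.3 -0.2 -1.2] j [-0.85  0.64  0.42  1.52 -0.28  1.04 -0.17]
587.4,-148.1,136 [-108.9  479.1    3. ] [-0.    -0.006 -0.003]
```

>>> play_rows(motion=[[-1,-5,20,0,0,0,0],[-1,-13,55,0,0,0,0],[-1,-23,100,0,0,0,0],[-1,-34,148,0,0,0,0],[-1,-45,196,0,0,0,0],[-1,-56,245,0,0,0,0],[-1,-67,294,0,0,0,0],[-1,-78,343,0,0,0,0],[-1,-89,392,0,0,0,0],[-1,-98,430,0,0,0,0]])

```text
clock: 12.2
position: [0.5866, -0.102, 0.1379]
ee_rot: [-3.127, -0.3, -0.006]
force: [0.5, -0.3, -1.8]
width: 0.377
```

```bash
python3 g.py 587.4,-148.1,136
```

```text
t 12.2 pos [ 586.6 -102.   137.9] w 0.377 F [ 0.5 -0.3 -1.8] j [-0.23  0.49  0.45  1.78 -0.26  0.92  0.52]
587.4,-148.1,136 [-8.  45.4  1.9] [ 0.    -0.003 -0.006]
```

>>> play_rows(motion=[[-1,-4,25,0,0,0,-0.002],[-1,-7,40,5,0,0,-0.006],[-1,-8,45,20,0,0,-0.006],[-1,-8,45,45,0,0,-0.006],[-1,-8,45,70,0,0,-0.006],[-1,-8,45,90,0,0,-0.006],[-1,-8,45,104,0,0,-0.006],[-1,-8,45,108,0,0,-0.006],[-1,-8,45,110,0,0,-0.006],[-1,-8,45,110,0,0,-0.006]])

```text
clock: 13.2
position: [0.5879, -0.1477, 0.0282]
ee_rot: [3.126, 0.31, 0.006]
force: [0.4, 0.4, -1.7]
width: 0.382
```

```bash
python3 g.py 587.4,-148.1,20.7
```

```text
t 13.2 pos [ 587.9 -147.7   28.2] w 0.382 F [ 0.4  0.4 -1.7] j [-0.1   0.65  0.38  1.84 -0.35  0.72  0.67]
587.4,-148.1,20.7 [-0.6  0.3  7.5] [ 0.001 -0.004  0.   ]
```

>>> play_rows(motion=[[-1,0,0,3,0,0,0],[-1,0,0,5,0,0,0],[-1,0,0,7,0,0,0],[-1,0,0,8,0,0,0],[-1,0,0,8,0,0,0]])

```text
clock: 13.7
position: [0.5881, -0.1476, 0.0206]
ee_rot: [-3.126, -0.31, -0.007]
force: [-1.2, -0.4, 3.6]
width: 0.374
```

```bash
python3 g.py 587.4,-148.1,20.7
```

```text
t 13.7 pos [ 588.1 -147.6   20.6] w 0.374 F [-1.2 -0.4  3.6] j [-0.09  0.66  0.37  1.84 -0.35  0.7   0.68]
587.4,-148.1,20.7 [-0.8  0.4 -0.1] [ 0.    -0.004  0.   ]
```

>>> play_rows(motion=[[0.3,0,0,0,0,0,0],[0.3,0,0,0,0,0,0],[0.3,0,0,0,0,0,0],[0.3,0,0,0,0,0,0],[1,0,0,-10,0,0,0],[1,0,0,-35,0,0,0],[1,0,0,-70,0,0,0],[1,0,0,-105,0,0,0],[1,0,0,-125,0,0,0],[1,0,0,-125,0,0,0]])

```text
clock: 14.7
position: [0.5895, -0.1484, 0.1496]
ee_rot: [3.125, 0.309, 0.016]
force: [0.2, -0.4, -0.0]
width: 1.002
```

```bash
python3 g.py 628.3,190.7,140
```

```text
t 14.7 pos [ 589.5 -148.4  149.6] w 1.002 F [ 0.2 -0.4 -0. ] j [-0.16  0.5   0.46  1.75 -0.26  0.95  0.6 ]
628.3,190.7,140 [ 104.5 -324.9    9.8] [ 0.002 -0.01   0.   ]
```

>>> play_rows(motion=[[1,6,-18,0,0,0,0],[1,18,-55,0,0,0,0],[1,32,-100,1,0,0,0],[1,47,-146,2,0,0,0],[1,62,-192,4,0,0,0],[1,77,-238,6,0,-0.005,0],[1,90,-280,8,0,-0.01,0],[1,100,-310,9,0,-0.01,0],[1,104,-325,10,0,-0.01,0],[1,104,-325,10,0,-0.01,0]])

```text
clock: 15.7
position: [0.6271, 0.1931, 0.1389]
ee_rot: [3.124, 0.315, -0.001]
force: [-0.5, -0.6, 0.0]
width: 0.996
```

```bash
python3 g.py 628.3,190.7,6; python3 c.py 3
```

```text
t 15.7 pos [627.1 193.1 138.9] w 0.996 F [-0.5 -0.6  0. ] j [-0.65  0.59  0.43  1.62 -0.27  1.    0.06]
628.3,190.7,6 [  0.9   2.3 132.9] [0.002 0.001 0.004]
pillow (365, array([ 614.6, -288.3]), 32.7, array([ 612.5, -290.7]), np.float64(70.9))
sprocket (152, array([ 602.2, -216.8]), 20.5, array([ 601.7, -216.4]), np.float64(32.4))
sleeve (111, array([ 588.2, -144.7]), 18.2, array([ 587.7, -144.2]), np.float64(48.6))
pulley None
collar None
coupling (248, array([556.2,   9.3]), 27.1, array([556.5,   9.5]), np.float64(49.9))
```

View pics/top3.png

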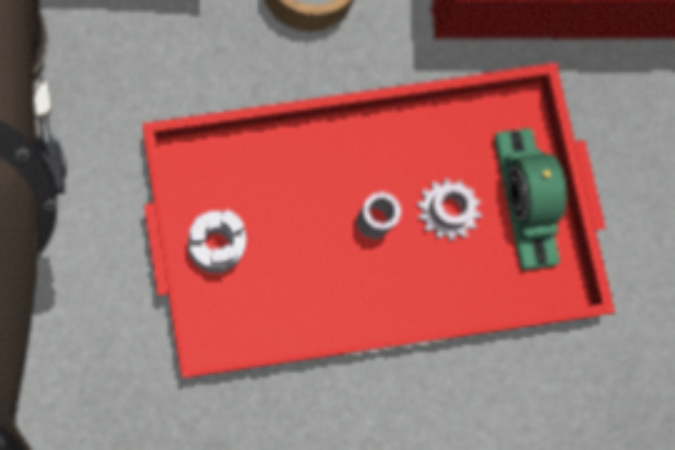

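Top view: the sleeve at (380,213) and the sprocket at (450,208) are upright in the row; the block and coupling have not moved. Next the pulley.

>>> play_rows(motion=[[1,1,2,20,0,0,0],[1,1,2,55,0,0,0],[1,1,2,85,0,0,0],[1,1,2,110,0,0,0],[1,1,2,125,0,0,0],[1,1,2,132,0,0,0],[-1,1,2,132,0,0,0],[-1,1,2,132,0,0,0],[-1,1,2,132,0,0,0],[-1,1,2,132,0,0,0]], force=35)

```text
clock: 16.75
position: [0.6292, 0.1882, 0.0083]
ee_rot: [3.123, 0.311, 0.001]
force: [-4.0, -1.1, 0.5]
width: 0.696
```

>>> play_rows(motion=[[-1,0,0,0,0,0,0],[-1,0,0,0,0,0,0],[-1,0,0,0,0,0,0],[-1,0,0,0,0,0,0]])

```text
clock: 17.15
position: [0.629, 0.1883, 0.0083]
ee_rot: [3.123, 0.311, 0.0]
force: [-1.1, 0.2, 0.5]
width: 0.692
```

```bash
python3 g.py
```

```text
t 17.15 pos [629.  188.3   8.3] w 0.692 F [-1.1  0.2  0.5] j [-0.6   0.74  0.36  1.71 -0.35  0.76  0.12]
```

>>> play_rows(motion=[[-1,0,0,-5,0,0,0],[-1,0,0,-25,0,0,0],[-1,0,0,-55,0,0,0],[-1,0,0,-85,0,0,0],[-1,0,0,-108,0,0,0],[-1,0,0,-115,0,0,0],[-1,0,0,-115,0,0,0]])

```text
clock: 17.85
position: [0.6294, 0.1887, 0.1241]
ee_rot: [3.124, 0.311, 0.003]
force: [-1.3, 0.0, -4.6]
width: 0.692
```

```bash
python3 g.py 573,-74.5,124
```

```text
t 17.85 pos [629.4 188.7 124.1] w 0.692 F [-1.3  0.  -4.6] j [-0.65  0.6   0.42  1.63 -0.28  0.97  0.07]
573,-74.5,124 [-107.2  246.9    0.5] [ 0.002 -0.002  0.001]
```

>>> play_rows(motion=[[-1,-6,15,0,0,0,0],[-1,-18,42,0,0,0,0],[-1,-33,76,0,0,0,0],[-1,-50,115,0,0,0,0],[-1,-67,154,0,0,0,0],[-1,-83,190,0,0,0,0],[-1,-96,222,0,0,0,0],[-1,-104,240,0,0,0,0],[-1,-107,247,0,0,0,0],[-1,-107,247,0,0,0,0]])

```text
clock: 18.85
position: [0.572, -0.076, 0.1236]
ee_rot: [3.124, 0.307, -0.0]
force: [0.1, 0.2, -3.9]
width: 0.69
```

```bash
python3 g.py 573,-74.5,12.3
```

```text
t 18.85 pos [572.  -76.  123.6] w 0.69 F [ 0.1  0.2 -3.9] j [-0.27  0.48  0.44  1.84 -0.26  0.87  0.48]
573,-74.5,12.3 [  1.3  -1.6 111.3] [ 0.002  0.    -0.001]
```

>>> play_rows(motion=[[-1,1,-2,10,0,0,0],[-1,1,-2,35,0,0,0],[-1,1,-2,60,0,0,0],[-1,1,-2,82,0,0,0],[-1,1,-2,97,0,0,0],[-1,1,-2,103,0,0,0],[-1,1,-2,105,0,0,0],[-1,1,-2,107,0,0,0],[-1,1,-2,108,0,0,0],[-1,1,-2,108,0,0,0]])

```text
clock: 19.85
position: [0.5731, -0.0741, 0.0162]
ee_rot: [3.124, 0.307, 0.002]
force: [0.1, -0.8, -4.2]
width: 0.692
```

```bash
python3 g.py 573,-74.5,12.3
```

```text
t 19.85 pos [573.1 -74.1  16.2] w 0.692 F [ 0.1 -0.8 -4.2] j [-0.22  0.63  0.36  1.91 -0.35  0.65  0.55]
573,-74.5,12.3 [-0.2  0.4  3.9] [ 0.003 -0.001 -0.001]
```

>>> play_rows(motion=[[-1,0,0,2,0,0,0],[-1,0,0,3,0,0,0],[-1,0,0,4,0,0,0],[-1,0,0,4,0,0,0]])

```text
clock: 20.25
position: [0.5732, -0.0741, 0.0123]
ee_rot: [3.124, 0.307, 0.002]
force: [0.6, 0.5, -2.1]
width: 0.691
```

```bash
python3 g.py 573,-74.5,12.3
```

```text
t 20.25 pos [573.2 -74.1  12.3] w 0.691 F [ 0.6  0.5 -2.1] j [-0.21  0.64  0.36  1.92 -0.35  0.65  0.56]
573,-74.5,12.3 [-0.3  0.3 -0. ] [ 0.003 -0.001 -0.001]
```

Within about 0.3 mm of the floor. Release.

>>> play_rows(motion=[[1,0,0,0.3,0,0,0],[1,0,0,0.3,0,0,0],[1,0,0,0.3,0,0,0],[1,0,0,0,0,0,0],[1,0,0,-10,0,0,0],[1,0,0,-35,0,0,0],[1,0,0,-70,0,0,0],[1,0,0,-105,0,0,0],[1,0,0,-125,0,0,0],[1,0,0,-125,0,0,0]])

```text
clock: 21.25
position: [0.575, -0.0742, 0.1411]
ee_rot: [3.124, 0.307, 0.011]
force: [0.5, -0.2, -0.6]
width: 0.999
```

```bash
python3 g.py 444,364,140
```

```text
t 21.25 pos [575.  -74.2 141.1] w 0.999 F [ 0.5 -0.2 -0.6] j [-0.29  0.46  0.45  1.82 -0.25  0.9   0.47]
444,364,140 [ -43.3 -455.3   -0.9] [ 0.004 -0.007 -0.002]
```

>>> play_rows(motion=[[0.4,-2,-20,0,0,0,0],[0.4,-5,-58,0,0,0,0],[0.4,-10,-106,0,0,0,0],[0.4,-15,-155,0,0,0,0],[0.4,-19,-204,0,0,0,0],[0.4,-24,-253,0,0,0,0],[0.4,-29,-302,0,0,0,0],[0.4,-33,-351,0,-0.003,0,0],[0.4,-38,-398,0,0,-0.007,0],[0.4,-41,-433,0,0,-0.007,0]])

```text
clock: 22.25
position: [0.4486, 0.3456, 0.1388]
ee_rot: [3.123, 0.311, -0.001]
force: [0.5, -0.7, -0.4]
width: 0.7
```

>>> play_rows(motion=[[0.4,0,-11,0,0,0,0],[0.4,0,-13,0,0,0,0],[0.4,0,-13,0,0,0,0]])

```text
clock: 22.55
position: [0.4464, 0.357, 0.1384]
ee_rot: [3.122, 0.309, -0.002]
force: [1.4, 0.5, -0.7]
width: 0.7
```

```bash
python3 g.py 444,364,140 444,364,4; python3 c.py 4
python3 - <<'E'
from m import *
p=arm.get_image('top'); print(fit(world(p),p['img'],(.443,.366),.009,.022,.032))
cv2.imwrite('pics/col4.png',cv2.resize(p['img'][200:300,80:230],None,fx=3,fy=3))
E
```

```text
t 22.55 pos [446.4 357.  138.4] w 0.7 F [ 1.4  0.5 -0.7] j [-1.05  0.45  0.39  1.83 -0.21  0.9  -0.36]
444,364,140 [-1.  -7.4 -1.6] [0.004 0.001 0.   ]
444,364,4 [ -0.8  -8.  134.4] [0.004 0.001 0.   ]
pillow (358, array([ 616. , -290.2]), 32.8, array([ 612.7, -290.9]), np.float64(71.1))
sprocket (151, array([ 602.7, -216.8]), 20.4, array([ 602.4, -216.7]), np.float64(31.8))
sleeve (110, array([ 587.8, -144.3]), 18.2, array([ 587.5, -143.9]), np.float64(49.0))
pulley (472, array([573. , -71.6]), 32.8, array([572.8, -70.6]), np.float64(36.6))
collar None
coupling (256, array([556.2,   9.4]), 27.1, array([557. ,   9.4]), np.float64(50.3))
(85, array([439.8, 363.4]), 24.8, array([447.4, 357.4]), np.float64(15.3))
```

View pics/top4.png

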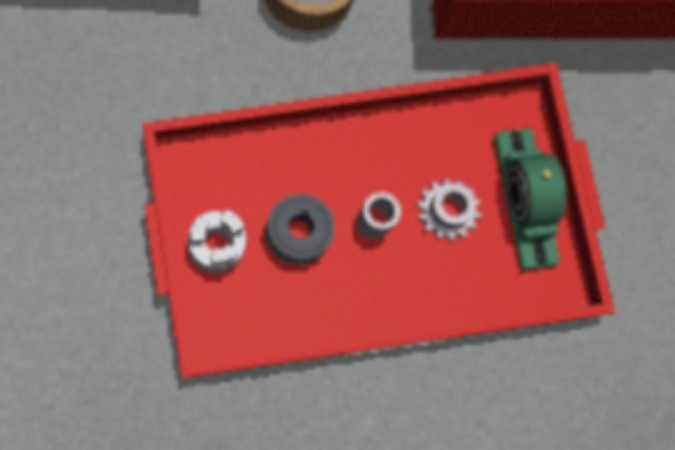

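Top view: the pulley sits at (300,230) with even gaps, and fits match the plan within 3 mm. Now the collar.

>>> play_rows(motion=[[0.4,-1,-6,5,0,0,0],[0.4,-1,-8,30,0,0,0],[0.4,-1,-8,60,0,0,0],[0.4,-1,-8,90,0,0,0],[0.4,-1,-8,112,0,0,0],[0.4,-1,-8,125,0,0,0],[0.4,-1,-8,130,0,0,0],[0.4,-1,-8,133,0,0,0],[0.4,-1,-8,134,0,0,0],[0.4,-1,-8,134,0,0,0]])

```text
clock: 23.65
position: [0.4449, 0.3635, 0.0055]
ee_rot: [3.123, 0.306, 0.0]
force: [-0.5, -0.6, -0.2]
width: 0.7
```

```bash
python3 g.py 444,365,4
```

```text
t 23.65 pos [444.9 363.5   5.5] w 0.7 F [-0.5 -0.6 -0.2] j [-1.    0.64  0.31  1.92 -0.31  0.63 -0.3 ]
444,365,4 [-0.6 -1.7  1.4] [ 0.003  0.    -0.002]
```

>>> play_rows(motion=[[0.4,0,-2,1,0,0,0],[0.4,0,-2,2,0,0,0],[-1,0,-2,2,0,0,0],[-1,0,-2,2,0,0,0],[-1,0,-2,2,0,0,0],[-1,0,-2,2,0,0,0],[-1,0,-2,2,0,0,0],[-1,0,-2,2,0,0,0],[-1,0,-2,2,0,0,0],[-1,0,-2,2,0,0,0]], force=15)

```text
clock: 24.65
position: [0.4445, 0.3654, 0.0034]
ee_rot: [3.123, 0.306, 0.0]
force: [-0.2, -0.3, 1.5]
width: 0.432
```

```bash
python3 g.py
```

```text
t 24.65 pos [444.5 365.4   3.4] w 0.432 F [-0.2 -0.3  1.5] j [-1.    0.64  0.31  1.92 -0.31  0.63 -0.3 ]
```

>>> play_rows(motion=[[-1,0,0,-5,0,0,0],[-1,0,0,-25,0,0,0],[-1,0,0,-60,0,0,0],[-1,0,0,-95,0,0,0],[-1,0,0,-118,0,0,0],[-1,0,0,-125,0,0,0],[-1,0,0,-125,0,0,0]])

```text
clock: 25.35
position: [0.4447, 0.3663, 0.1293]
ee_rot: [3.124, 0.306, 0.002]
force: [-0.7, 0.1, -1.1]
width: 0.431
```

```bash
python3 g.py 573.2,-73.3,130
```

```text
t 25.35 pos [444.7 366.3 129.3] w 0.431 F [-0.7  0.1 -1.1] j [-1.06  0.47  0.39  1.83 -0.22  0.88 -0.37]
573.2,-73.3,130 [4.070e+01 4.562e+02 3.000e-01] [ 0.002 -0.001 -0.002]
```

>>> play_rows(motion=[[-1,2,18,0,0,0,0],[-1,5,52,0,0,0,0],[-1,9,98,0,0,0,0],[-1,13,146,0,0,0,0],[-1,17,194,0,0,0,0],[-1,22,243,0,0,0,0],[-1,26,292,0,0,0,0],[-1,30,341,0,0,0,0],[-1,34,385,0,0,0,0],[-1,38,420,0,0,0,0]])

```text
clock: 26.35
position: [0.5623, -0.043, 0.1288]
ee_rot: [3.124, 0.301, -0.002]
force: [0.1, 0.4, -1.1]
width: 0.428
```

```bash
python3 g.py 573.2,-73.3,130
```

```text
t 26.35 pos [562.3 -43.  128.8] w 0.428 F [ 0.1  0.4 -1.1] j [-0.34  0.46  0.44  1.87 -0.25  0.87  0.42]
573.2,-73.3,130 [ 4.9 31.9 -1.1] [ 0.003  0.001 -0.005]
```

>>> play_rows(motion=[[-1,3,18,0,0,0,-0.002],[-1,4,28,0,0,0,-0.005],[-1,5,32,5,0,0,-0.005],[-1,5,32,20,0,0,-0.005],[-1,5,32,40,0,0,-0.005],[-1,5,32,58,0,0,-0.005],[-1,5,32,72,0,0,-0.005],[-1,5,32,78,0,0,-0.005],[-1,5,32,80,0,0,-0.005],[-1,5,32,80,0,0,-0.005]])

```text
clock: 27.35
position: [0.5734, -0.0735, 0.049]
ee_rot: [3.123, 0.309, -0.002]
force: [0.6, 1.0, -0.6]
width: 0.43
```

```bash
python3 g.py 573.2,-73.3,39.4
```

```text
t 27.35 pos [573.4 -73.5  49. ] w 0.43 F [ 0.6  1.  -0.6] j [-0.24  0.59  0.39  1.89 -0.32  0.72  0.53]
573.2,-73.3,39.4 [-0.2 -0.3  9.6] [0.003 0.001 0.   ]
```

>>> play_rows(motion=[[-1,0,0,3,0,0,0],[-1,0,0,6,0,0,0],[-1,0,0,8,0,0,0],[-1,0,0,9,0,0,0],[-1,0,0,9.5,0,0,0],[-1,0,0,9.5,0,0,0]])

```text
clock: 27.95
position: [0.5734, -0.0736, 0.0395]
ee_rot: [3.123, 0.309, -0.001]
force: [-0.3, 0.8, -1.2]
width: 0.43
```

```bash
python3 g.py 573.2,-73.3,39.4
```

```text
t 27.95 pos [573.4 -73.6  39.5] w 0.43 F [-0.3  0.8 -1.2] j [-0.23  0.6   0.38  1.9  -0.33  0.7   0.54]
573.2,-73.3,39.4 [-0.2 -0.3  0.1] [0.003 0.001 0.   ]
```

>>> play_rows(motion=[[-1,0,0,0.5,0,0,0],[-1,0,0,0.5,0,0,0],[0.2,0,0,0.5,0,0,0],[0.2,0,0,0.5,0,0,0],[0.2,0,0,0.5,0,0,0],[0.2,0,0,0,0,0,0],[0.4,0,0,-10,0,0,0],[0.4,0,0,-35,0,0,0],[0.4,0,0,-70,0,0,0],[0.4,0,0,-100,0,0,0]])

```text
clock: 28.95
position: [0.5735, -0.0735, 0.1416]
ee_rot: [3.123, 0.309, -0.001]
force: [0.6, 0.3, 0.6]
width: 0.699
```

```bash
python3 g.py 450,250,180
```

```text
t 28.95 pos [573.5 -73.5 141.6] w 0.699 F [0.6 0.3 0.6] j [-0.29  0.47  0.45  1.82 -0.25  0.91  0.47]
450,250,180 [ -57.9 -341.3  -39.6] [ 0.004  0.001 -0.   ]
```

>>> play_rows(motion=[[0.4,-3,-18,-5,0,0,0],[0.4,-9,-55,-10,0,0,0],[0.4,-17,-100,-15,0,0,0],[0.4,-25,-148,-20,0,0,0],[0.4,-33,-195,-25,0,0,0],[0.4,-41,-242,-30,0,0,0],[0.4,-49,-288,-35,0,0,0],[0.4,-55,-322,-40,0,0,0],[0.4,-58,-340,-40,0,0,0],[0.4,-58,-340,-40,0,0,0]])

```text
clock: 29.95
position: [0.4488, 0.252, 0.1811]
ee_rot: [3.123, 0.317, -0.0]
force: [0.2, -0.7, -0.0]
width: 0.698
```

```bash
python3 g.py; python3 c.py 5
python3 - <<'E'
from h import *
p=arm.get_image('scene'); a=cv2.imread('pics/top5.png'); b=cv2.resize(p['img'][190:330,90:310],None,fx=2.5,fy=2.5)[:140*2]
h=cv2.resize(p['img'][190:330,90:310],(471,300)); t=cv2.resize(a,(450,300)); cv2.imwrite('pics/fin.png',np.vstack([t[:, :450],h[:, :450]]))
E
```

```text
t 29.95 pos [448.8 252.  181.1] w 0.698 F [ 0.2 -0.7 -0. ] j [-0.93  0.31  0.4   1.92 -0.15  0.94 -0.26]
pillow (354, array([ 614.6, -288.8]), 33.2, array([ 612.7, -290.9]), np.float64(71.1))
sprocket (153, array([ 602. , -216.6]), 20.2, array([ 601.9, -216.5]), np.float64(32.5))
sleeve (110, array([ 587.9, -144.2]), 18.4, array([ 587.5, -144.3]), np.float64(49.2))
pulley (339, array([573.7, -71. ]), 32.3, array([570.7, -69.6]), np.float64(36.4))
collar (150, array([573.2, -71.4]), 20.4, array([573.3, -71.1]), np.float64(51.0))
coupling (237, array([555.6,   9.3]), 27.1, array([556. ,   9.6]), np.float64(50.8))
```

View pics/fin.png

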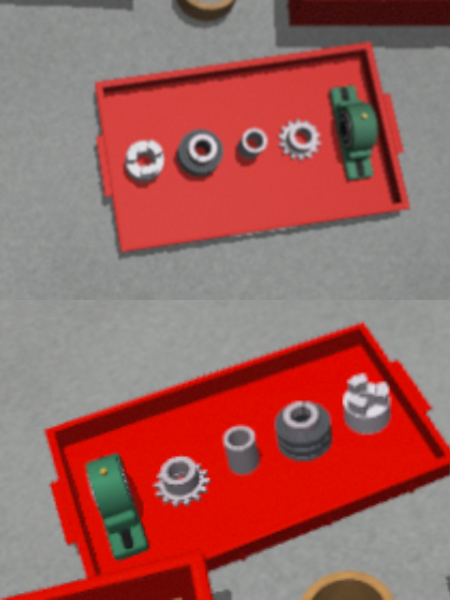

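All parts are in place: in the top half, coupling (145,160), pulley with collar (202,152), sleeve (253,142), sprocket (300,138) and block (355,135) lie in one straight row. The distances come out at 74.5, 73.8, 74.6 and 82 mm. Handing in.

```bash
python3 -c "
from cell import arm
print(arm.sign_off(), arm.observe()['clock'])"
```

```text
the job is handed in; nothing more can be done
the job is handed in; nothing more can be done
```

The drive-shaft kit is laid out in the red tray in shaft order, and I handed the job in at about 30 s on the robot's clock. The sign-off gave no verdict.

I picked the sprocket, sleeve, pulley and bright collar in that order. Each was lowered to within about half a millimetre of its resting height before release, and the green look-alike collars were left alone.

My last camera check, all within the limits:

| Check | Measured | Allowed |
|---|---|---|
| Pillow block to sprocket | about 74.5 mm | 58–88 mm |
| Sprocket to sleeve | about 73.8 mm | 56.5–86.5 mm |
| Sleeve to pulley | about 74.6 mm | 59.5–89.5 mm |
| Pulley to coupling hub | about 82 mm | 69.5–99.5 mm |
| Collar off the pulley's centre | about 1 mm | under 10 mm |
| Pillow block and coupling hub moved | less than about 2 mm, within measurement noise | under 15 mm |

- **Heights:** the top surfaces measured 32.5 mm (sprocket), 49.2 mm (sleeve), 36.4 mm (pulley) and 51.0 mm (collar). These match parts standing flat on the tray floor, with the collar flat on the pulley.
- **Disagreements:** the top camera put the placed parts 2–3 mm further along y than the arm's own readings. The two cameras also differed by up to about 5 mm on the coupling hub. Both are well inside the tolerances.
- **Networks:** the top view missed the pulley. The collar search also returned the green look-alikes, so I told the bright collar apart by its colour in the picture.

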